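# Switch on the bench supply at its guarded toggle

## Robot

A 7-joint arm with a two-finger parallel gripper is mounted at the origin on a cart in front of the work surface, level with it; the furniture and walls round the work are solid. World frame = base frame: x ahead of the robot, y to its left, z up, the work surface at z = 0. Lengths are in m, angles in rad, forces in N, time in s.
With the tool pointing down it reaches from about 0.425 to 0.95 m from the base axis. Payload 4.7 kg.
Tool frame: the origin (TCP) lies midway between the tips of the shut fingers; the grasp point (between the pads) lies 19 mm behind it; z points along the fingers, y is the line along which they close (so a half turn about z gives the same grasp; the last joint's range is limited). The gripper opens to 85 mm and grips with 20 to 120 N. Pads are 22 mm wide; open, the fingers measure 114 mm over their backs; the gripper's body (76 mm by 85 mm) begins 54 mm behind the grasp point. The pads swing forward as they close: fully open they stand 13 mm farther back than shut.
Start: joints at [1.161, 0.469, -0.049, 1.532, 0.024, 1.141, -0.082], TCP at [0.251, -0.627, 0.231] pointing down, gripper open.
Joint ranges: [-2.59, 2.59], [-0.33, 1.99], [-1.39, 1.29], [0.1, 2.45], [-1.04, 4.18], [0.21, 1.99], [-2.66, 2.66]. Speed limits (rad/s): [2.57, 2.57, 3.14, 3.14, 3.14, 3.14, 3.14].

## Interface

Orientations are given as a unit quaternion [w, x, y, z].
In Python, from workcell import robot gives the robot as it stands. The module is installed in compiled form; this text tells all that it offers.
- The arm moves only by the tool play_rows, never from a script. Its argument "deltas" is one flat list of numbers, 7 for each row, row after row: the shift along the tool's x, y, z in cm, then the turn, a rotation vector about the tool's x, y, z in rad, then the closure in counts, from 0 (fully open) to 255 (shut). A call has 1 to 12 rows; each row shifts and turns the commanded pose from where the row before left it, along the tool's axes as they then stand; what a row does not reach is not made up. A row lasts 1/10 s, in which the tool goes at most 50 mm and 8.59 degrees, less where a joint would pass 70% of its speed; a pose out of reach is approached as far as the arm can. A call with a gripper value outside its range is refused whole. The fingers move at their own pace and stop on an object; the grip force is fixed at half the most. Time passes only in rows, so rows that do not move let the fingers close. It gives the time, the measured TCP pose, the force, the opening and the grip force at its end, in the units of the state.
- robot.observe(): the state, without advancing time (a new reading comes with each control period).
- robot.camera(name): name is "scene" or "side" or "wrist"; returns a dict with "image" (480x640x3 uint8, blue, green, red), "depth" (480x640 float32, m along the optical axis (not along the pixel's ray), 0 where there is no reading), "fov_y" (degrees; the focal length in pixels is half the picture's height over the tangent of half this angle, whatever the lens; pixels are square), "cx", "cy" (the principal point, pixels), "dist" ([k1, k2, p1, p2, k3] as OpenCV has them; the pictures are not rectified), "rvec" (rotation vector, rad) and "tvec" (3), from world to camera coordinates, as OpenCV has them; the wrist camera has in their place "tool_from_camera" (4x4, takes a point from camera to tool coordinates, whose origin is the TCP and whose axes are the flange's). Camera axes: x right, y down, z forward; pixel columns grow to the right and rows downward; lengths in m; the calibration is good to about 2 mm. A picture is of the moment at which its call begins: read the wrist's pose just before it.
- robot.hand_in(): hands the job in; it is judged then, once.
The state is a dict: "time": time; "qpos": joint angles; "joint_velocities": joint speeds; "effort": joint torques, N m; "tool_pos": TCP position; "tool_rot": TCP orientation; "ft_force": force on the tool from outside, world axes, zero at the start; "torque": the same for the moment, N m; "width": opening from 0.0 (shut) to 1.0 (fully open); "gripper_force": force on a finger pad.
Only numpy, scipy, OpenCV 4.12 (cv2) and the standard library are available. Lean on these libraries where they do the work, as an engineer would, in place of code of your own. Each camera call takes 0.05 s, during which the arm holds its last target. There are 200 camera calls.

## Task

Switch the bench supply on: on the grey switch box, lift the hinged metal guard well up by its front tab with a fingertip, and then, while the guard rests on your finger, flip the toggle beneath it all the way over, away from the tab and towards the hinge; then draw the finger out and let the guard drop shut. Only touch and push, gently: grip and lift nothing, leave the box standing where it is, and do not disturb the bottle, the beaker and the carton beside it.

Things in the scene. Friction and masses are not known exactly. Their poses are not given: they have to be found in the camera images.
- switch_box: Loose grey box, 2.5 kg on rubber feet, 140 (x) x 120 (y) mm, flat panel on top at 60 mm. Origin: centre of its underside, z up; its front, with the guard's tab, looks along its own -x, roughly towards the robot (yaw within 0.4 rad). Hinge brackets at x -16 to 2, y +-50 mm, up to 81 mm; two low black sockets behind them.
- guard_hinge (a point): Middle of the guard's hinge pin, at (-7, 0, 74) mm of the box, pin along the box's y; axes as the box. Shut, the guard is a hood over the toggle, 86 mm wide (80 inside), 3 mm sheet: roof 105 to 108 mm above the worktop, front wall (x -70 to -67 mm of the box) and cheeks down to 86 mm, 26 mm above the panel; at the rear the cheeks reach down to the pin.
- guard (a joint): Angle of the bent aluminium guard, rad: 0 shut, grows as its front swings up and back, stop at 1.6. 60 g and a weak spring: from any angle it falls shut when let go; under 1 N upward at the tab lifts it. A fingertip that lifts it with its tip lower than the front wall gets inside; then the guard rests on, and slides along, the front side of finger and hand.
- tab_edge (a point): Middle of the front edge of the guard's tab: 60 mm wide, 3 mm thick, 12 mm long with a 6 mm bead at the edge, flared up 0.6 rad from the top of the guard's front wall. Shut, the edge is 79 mm in front of the box's origin (9 mm before its front face), 113 mm above the worktop; 72 mm in front of the hinge, 39 mm above it. Turns with the guard, axes as the guard. Free beneath and in front.
- toggle (a joint): Angle of the toggle, rad: 0 off, leaning 0.4 rad to the front; 0.8 on, leaning 0.4 rad to the back (the hinge). It stays where it is left; pushing it takes 1 to 2 N. It pivots about the box's y at (-34, 0, 62) mm of the box.
- toggle_tip (a point): Top of the toggle, 41 mm from its pivot. Its upper 20 mm is a flat black paddle 20 mm wide (y) and 8 mm thick; the rest a 9 mm bar. Off, the top is at (-50, 0, 100) mm of the box; on, at (-18, 0, 100) mm. Best pushed at the paddle.
- bottle: White plastic bottle with a green cap, 69 mm wide, 144 mm high, loose bystander. Origin at the centre of its underside.
- beaker: Low glass beaker, 51 mm wide, 58 mm high, loose bystander. Origin at the centre of its underside.
- carton: Upright yellowish carton 51 (x) x 95 (y) x 75 mm high, loose bystander. Origin at the centre of its underside.
Things that resemble listed ones, but are neither listed nor needed, are in the scene too. There is more than one size of the switch_box; the one meant has the size given above.

How it is judged:
By the outcome, as a careful person would: the job done as asked, in the order asked, and still so for the second after the job is handed in, with the robot touching nothing.
It also fails if it takes over 35 s, if anything falls off the work surface, if the arm or the gripper's body presses on something with over 40 N, if the wrist force passes 120 N, or if a joint passes its speed limit or range.

## Working session

There is one attempt and no reset: what is moved stays moved. The work goes in short steps, Python scripts to look and compute and a tool call to move; the robot and the scene stay as the last step left them, time stands still between calls to the robot, and variables do not carry over. Pictures are saved under pics/ and viewed, at most 10 in all, crops included, and the job is handed in when it is done.

Besides the shell and the picture viewer there is one more tool, called after "Request:" as name(argument=value, ...) on one line, values as JSON. play_rows: Moves the arm, as the interface text tells. Its arguments: {"type":"object","properties":{"deltas":{"type":"array","items":{"type":"number"}}},"required":["deltas"]}

```bash
mkdir -p pics; cat > h.py <<'E'
import numpy as np, cv2
from workcell import robot
from scipy.spatial.transform import Rotation as R
def K(c):
    f=240/np.tan(np.radians(c["fov_y"])/2); return np.array([[f,0,c["cx"]],[0,f,c["cy"]],[0,0,1]])
def pose(c,s=None):
    if "rvec" in c and c["rvec"] is not None:
        Rm=cv2.Rodrigues(np.array(c["rvec"],float))[0]; t=np.array(c["tvec"],float).ravel()
        return Rm.T,-Rm.T@t
    T=np.array(c["tool_from_camera"]); q=s["tool_rot"]; Rt=R.from_quat([q[1],q[2],q[3],q[0]]).as_matrix()
    return Rt@T[:3,:3],Rt@T[:3,3]+np.array(s["tool_pos"])
def cloud(c,s=None):
    Rw,o=pose(c,s); v,u=np.mgrid[:480,:640]
    p=cv2.undistortPoints(np.stack([u,v],-1).reshape(-1,1,2).astype(np.float32),K(c),np.array(c["dist"],float)).reshape(-1,2)
    r=np.c_[p,np.ones(len(p))]*c["depth"].reshape(-1,1)
    w=r@Rw.T+o; w[c["depth"].ravel()==0]=np.nan
    return w.reshape(480,640,3)
def onplane(c,uv,z,s=None):
    Rw,o=pose(c,s)
    p=cv2.undistortPoints(np.array(uv,np.float32).reshape(-1,1,2),K(c),np.array(c["dist"],float)).reshape(-1,2)
    d=np.c_[p,np.ones(len(p))]@Rw.T
    return o+d*((z-o[2])/d[:,2:])
E
cat > a.py <<'E'
from h import *
import pickle
s=robot.observe(); print(s["tool_pos"],s["tool_rot"],s["time"])
for n in("scene","side"):
    c=robot.camera(n); pickle.dump(c,open(n+".pkl","wb")); cv2.imwrite(f"pics/{n}0.png",c["image"])
    print(n,pose(c)[1],pose(c)[0][:,2])
E
python3 a.py
```

```text
[ 0.25064696 -0.62610937  0.23026071] [-9.53878678e-04  9.81925409e-01  1.89265758e-01 -2.31454109e-04] 0.0
scene [-0.06771484  0.51766862  0.53367719] [ 0.73270622 -0.46733612 -0.49471056]
side [0.09622074 0.91316673 0.57966064] [ 0.44389921 -0.76574407 -0.46539178]
```

View pics/scene0.png

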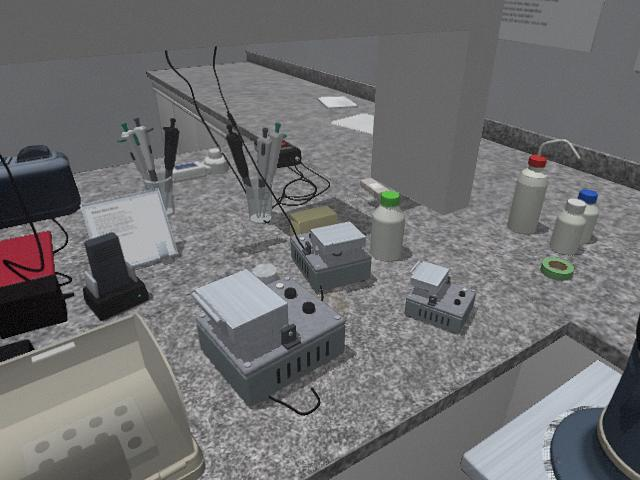

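View pics/side0.png

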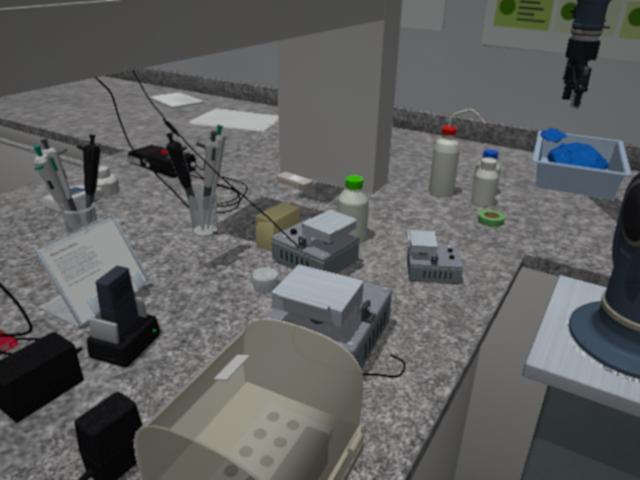

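The scene view shows three switch boxes: large at (270,330), medium at (332,255) and small at (440,297). The bottle is at (388,228), the carton at (315,220), and a beaker is partly hidden near (264,272). A shelf and pillar stand behind them. I'll measure the box sizes next.

```bash
cat > b.py <<'E'
from h import *
import pickle
c=pickle.load(open("scene.pkl","rb")); d=pickle.load(open("side.pkl","rb"))
for n,cc,bx in (("scene",c,{"L":(190,265,350,400),"M":(285,215,375,292),"S":(400,258,480,332),"bottle":(365,190,410,262),"carton":(290,203,340,236),"beaker":(248,258,280,285)}),
 ("side",d,{"L":(270,262,395,375),"M":(270,208,362,275),"S":(404,228,465,284),"bottle":(338,175,370,242),"carton":(254,203,302,250),"beaker":(248,264,282,294)})):
    w=cloud(cc)
    for k,(a,b,e,f) in bx.items():
        p=w[b:f,a:e].reshape(-1,3); p=p[np.isfinite(p[:,0])]
        p=p[(p[:,2]>.02)&(p[:,2]<.2)]
        out=[n,k]
        for lo,hi in ((.02,.2),(.055,.064),(.09,.115)):
            q=p[(p[:,2]>lo)&(p[:,2]<hi)]
            if len(q)>30:
                r=cv2.minAreaRect((q[:,:2]*1000).astype(np.float32)); out.append((len(q),np.round(r[0]),np.round(r[1]),round(r[2]),round(float(np.percentile(q[:,2],98)),3)))
        print(*out)
w=cloud(c)
# shelf/pillar
for uv in ((430,50),(430,180),(380,190),(480,100),(200,20),(400,25),(50,60)): print(uv,w[uv[1],uv[0]])
im=cv2.resize(c["image"][190:335,280:480],None,fx=4,fy=4,interpolation=cv2.INTER_CUBIC);cv2.imwrite("pics/crop1.png",im)
E
python3 b.py
```

```text
scene L (14080, array([483., 240.]), array([227., 353.]), 42, 0.141) (881, array([455., 228.]), array([169., 311.]), 13, 0.064) (469, array([428., 307.]), array([152., 109.]), 87, 0.115)
scene M (4817, array([566.,  87.]), array([189., 314.]), 58, 0.11) (1308, array([610.,  52.]), array([177., 201.]), 62, 0.064) (1258, array([544.,  92.]), array([186., 241.]), 63, 0.114)
scene S (2913, array([379., -21.]), array([109.,  91.]), 25, 0.081) (100, array([378., -20.]), array([36., 75.]), 2, 0.064)
scene bottle (1831, array([ 658., -140.]), array([ 96., 436.]), 49, 0.145) (167, array([548., -29.]), array([ 69., 122.]), 45, 0.064) (440, array([574., -25.]), array([ 61., 150.]), 15, 0.114)
scene carton (1288, array([665.,  68.]), array([104., 202.]), 60, 0.109) (197, array([683.,  55.]), array([103.,  74.]), 62, 0.064) (300, array([610., 105.]), array([115.,  61.]), 41, 0.11)
scene beaker (507, array([552., 240.]), array([ 50., 233.]), 66, 0.141)
side L (11216, array([430., 294.]), array([205., 496.]), 36, 0.175) (180, array([369., 275.]), array([  3., 173.]), 6, 0.064) (316, array([412., 35
[... 429 characters left out ...]
ray([ 592., -130.]), array([ 41., 397.]), 17, 0.063) (671, array([547.,   9.]), array([ 66., 195.]), 29, 0.115)
side carton (1841, array([690.,  78.]), array([ 99., 189.]), 33, 0.107) (545, array([656.,  79.]), array([104., 154.]), 56, 0.064) (50, array([677., 122.]), array([44.,  7.]), 0, 0.114)
side beaker (440, array([569., 291.]), array([ 49., 274.]), 37, 0.142)
(430, 50) [ 0.76771066 -0.31810048  0.38906935]
(430, 180) [ 0.71554798 -0.31703863  0.07859935]
(380, 190) [ 0.83269083 -0.25075629  0.0220612 ]
(480, 100) [ 0.65745803 -0.38896344  0.28647081]
(200, 20) [0.65561506 0.26917386 0.480983  ]
(400, 25) [ 0.65893311 -0.12307294  0.45808876]
(50, 60) [3.23414112 0.34172444 0.11924272]
```

View pics/crop1.png

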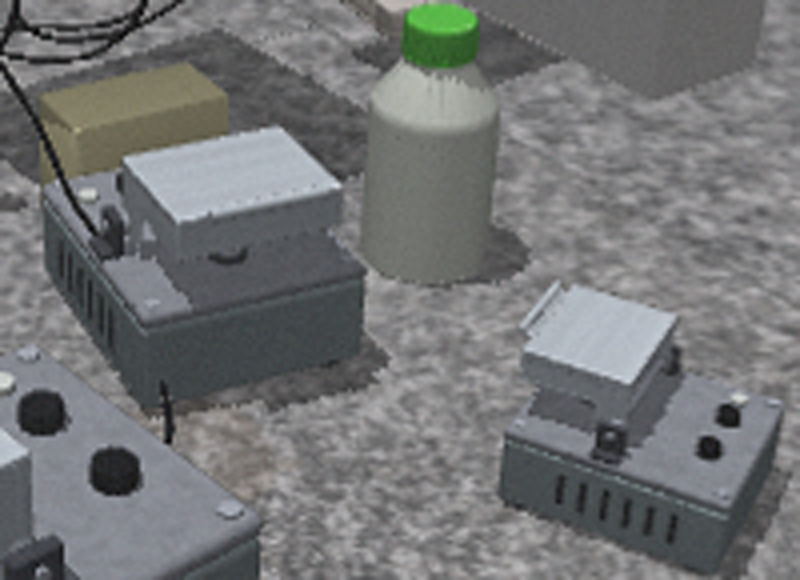

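The crop shows the medium box at crop (200,250): its hood front faces lower right towards the robot, with the brackets on the left. It stands beside the bottle at crop (430,150) and the carton at crop (130,120). Roof heights: medium about 0.108 m, small 0.081 m, large 0.14 m. The medium box is the one meant.

```bash
cat > c.py <<'E'
from h import *
import pickle
P=[]
for n,m in (("scene",(285,215,375,292)),("side",(270,208,362,275))):
    c=pickle.load(open(n+".pkl","rb")); w=cloud(c)
    a,b,e,f=m; p=w[b:f,a:e].reshape(-1,3); p=p[np.isfinite(p[:,0])]
    p=p[(p[:,0]>.44)&(p[:,0]<.66)&(p[:,1]>-.06)&(p[:,1]<.16)]
    for lo,hi in ((.104,.1095),(.11,.12),(.057,.063),(.02,.057)):
        q=p[(p[:,2]>lo)&(p[:,2]<hi)]
        # largest cluster via occupancy
        if len(q)<5: continue
        g=np.zeros((220,220),np.uint8); ij=((q[:,:2]-[.44,-.06])*1000).astype(int); g[ij[:,0],ij[:,1]]=1
        k=cv2.morphologyEx(g,cv2.MORPH_CLOSE,np.ones((7,7)))
        nn,l,st,_=cv2.connectedComponentsWithStats(k); b_=1+np.argmax(st[1:,4])
        qq=q[l[ij[:,0],ij[:,1]]==b_]; r=cv2.minAreaRect((qq[:,:2]*1000).astype(np.float32))
        print(n,lo,len(qq),np.round(r[0],1),np.round(r[1],1),round(r[2],1),np.round(cv2.boxPoints(r)).tolist(),np.round(np.median(qq[:,2]),4))
    # rays for scene
    for k,col in (("bottle",None),):pass
c=pickle.load(open("scene.pkl","rb"))
# roof corners from crop (px/4+offset)
px=np.array([[122,165],[280,128],[342,185],[185,220]])/4+[280,190]
print(onplane(c,px,.108)[:,:2].round(3))
px=np.array([[45,187],[145,322],[365,268]])/4+[280,190]
print(onplane(c,px,.06)[:,:2].round(3))
w=cloud(c)
for nm,uv in dict(bottle=(388,228),carton=(315,214),beaker=(264,270)).items(): print(nm,w[uv[1]-3:uv[1]+4,uv[0]-3:uv[0]+4].reshape(-1,3).mean(0).round(3))
E
python3 c.py
```

```text
scene 0.104 734 [566.6  75.7] [86.6 72. ] 81.7 [[525.0, 38.0], [596.0, 28.0], [608.0, 113.0], [537.0, 124.0]] 0.1082
scene 0.11 96 [525.8  82.1] [59.4  8.1] 82.0 [[518.0, 53.0], [526.0, 52.0], [534.0, 111.0], [526.0, 112.0]] 0.1135
scene 0.057 839 [569.1  75.4] [120.3  77. ] 81.4 [[522.0, 22.0], [598.0, 10.0], [616.0, 129.0], [540.0, 141.0]] 0.0603
scene 0.02 1216 [567.4 105.2] [167.5  84.4] 36.8 [[475.0, 89.0], [526.0, 21.0], [660.0, 122.0], [609.0, 189.0]] 0.0389
side 0.104 516 [567.6  75.9] [89.9 68.8] 83.8 [[529.0, 35.0], [597.0, 27.0], [607.0, 117.0], [538.0, 124.0]] 0.1085
side 0.11 73 [526.3  83.9] [61.4 13.9] 70.6 [[510.0, 57.0], [523.0, 53.0], [543.0, 111.0], [530.0, 115.0]] 0.1142
side 0.057 840 [591.4  72.6] [120.9 120.2] 80.9 [[523.0, 22.0], [641.0, 3.0], [660.0, 123.0], [542.0, 142.0]] 0.0608
side 0.02 1136 [568.1 106. ] [166.7  85.8] 36.1 [[476.0, 92.0], [526.0, 22.0], [661.0, 120.0], [610.0, 190.0]] 0.0405
[[0.597 0.116]
 [0.589 0.03 ]
 [0.526 0.039]
 [0.538 0.119]]
[[0.673 0.118]
 [0.537 0.141]
 [0.521 0.025]]
bottle [nan nan nan]
carton [0.711 0.036 0.075]
beaker [0.634 0.202 0.028]
```

The measurements agree (hood 86 mm wide, panel 120 mm, roof 108 mm, tab edge 113 mm). The box origin is about (0.600, 0.072) with yaw about -0.147. I'll move to a spot in front of it with the gripper shutting.

Request:
play_rows(deltas=[2.8, -2.95, 0, 0, 0, 0, 255, 2.8, -2.95, 0, 0, 0, 0, 255, 2.8, -2.95, 0, 0, 0, 0, 255, 2.8, -2.95, 0, 0, 0, 0, 255, 2.8, -2.95, 0, 0, 0, 0, 255, 2.8, -2.95, 0, 0, 0, 0, 255, 2.8, -2.95, 0, 0, 0, 0, 255, 2.8, -2.95, 0, 0, 0, 0, 255, 2.8, -2.95, 0, 0, 0, 0, 255, 2.8, -2.95, 0, 0, 0, 0, 255])

```text
time: 1.1
tool_pos: [0.4013, -0.247, 0.2312]
tool_rot: [0.0, 0.982, 0.189, -0.0]
ft_force: [1.0, -0.1, -0.7]
width: 0.001
gripper_force: 0.0
```

Request:
play_rows(deltas=[1.9, -2.9, 0, 0, 0, 0, 255, 1.9, -2.9, 0, 0, 0, 0, 255, 1.9, -2.9, 0, 0, 0, 0, 255, 1.9, -2.9, 0, 0, 0, 0, 255, 1.9, -2.9, 0, 0, 0, 0, 255, 1.9, -2.9, 0, 0, 0, 0, 255, 1.9, -2.9, 0, 0, 0, 0, 255, 1.9, -2.9, 0, 0, 0, 0, 255, 1.9, -2.9, 0, 0, 0, 0, 255, 1.9, -2.9, 0, 0, 0, 0, 255, 0, 0, 0, 0, 0, 0, 255])

```text
time: 2.2
tool_pos: [0.4698, 0.0964, 0.2315]
tool_rot: [-0.001, 0.981, 0.193, 0.001]
ft_force: [-0.6, 0.9, 0.4]
width: -0.001
gripper_force: 0.0
```

Request:
play_rows(deltas=[0, 0, 0, 0, 0, 0.13, 255, 0, 0, 0, 0, 0, 0.13, 255, 0, 0, 0, 0, 0, 0.13, 255, 0, 0, 0, 0, 0, 0.137, 255, 0, 0, 0, 0, 0, 0, 255, 0, 0, 0, 0, 0, 0, 255])

```text
time: 2.8
tool_pos: [0.4696, 0.0907, 0.2311]
tool_rot: [0.0, 0.997, -0.072, -0.0]
ft_force: [0.0, -0.2, 0.3]
width: -0.009
gripper_force: 0.0
```

```bash
cat > d.py <<'E'
from h import *
s=robot.observe(); c=robot.camera("wrist"); cv2.imwrite("pics/w1.png",c["image"]); w=cloud(c,s)
print(pose(c,s)[1],pose(c,s)[0][:,2])
p=w.reshape(-1,3); p=p[np.isfinite(p[:,0])]
p=p[(p[:,0]>.44)&(p[:,0]<.66)&(p[:,1]>-.06)&(p[:,1]<.2)]
for lo,hi in ((.104,.1095),(.111,.118),(.057,.063)):
    q=p[(p[:,2]>lo)&(p[:,2]<hi)]
    if len(q)>9:
        r=cv2.minAreaRect((q[:,:2]*1000).astype(np.float32)); print(lo,len(q),np.round(r[0],1),np.round(r[1],1),round(r[2],1),np.round(cv2.boxPoints(r)).tolist())
c=robot.camera("side"); a=c["image"]; cv2.imwrite("pics/s1.png",cv2.resize(a[120:330,230:510],(800,600)))
im=np.hstack([cv2.resize(cv2.imread("pics/w1.png"),(400,300)),cv2.resize(a[120:330,230:510],(400,300))]); cv2.imwrite("pics/m1.png",im)
E
python3 d.py
```

```text
[0.54576374 0.08027504 0.37342231] [-0.298666    0.04242285 -0.95341435]
0.104 16897 [560.4  30.6] [179.7  75. ] 85.0 [[515.0, -56.0], [590.0, -62.0], [605.0, 117.0], [531.0, 123.0]]
0.111 1481 [546.3  23.9] [ 33.7 176.7] 19.3 [[501.0, 102.0], [560.0, -65.0], [591.0, -54.0], [533.0, 113.0]]
0.057 4901 [561.5  95. ] [138.2 279.5] 24.9 [[440.0, 193.0], [558.0, -61.0], [683.0, -3.0], [565.0, 251.0]]
```

View pics/m1.png

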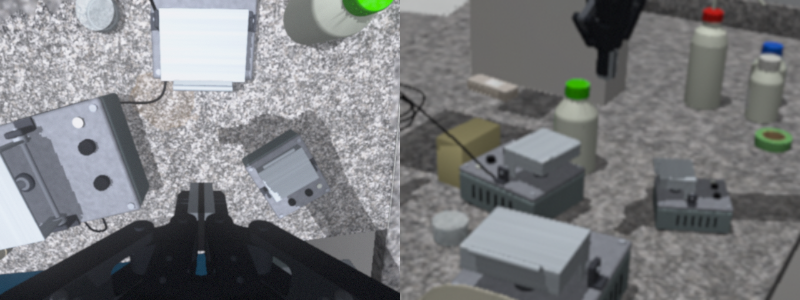

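The wrist view (left half) shows the shut fingers at (200,200), in line with the hood and tab at (205,85). The bottle is well to the side at (335,20). In the side view (right half) the hand is clear of everything. Next I'll tilt and descend in front of the tab.

Request:
play_rows(deltas=[0, 0, 0, 0, 0.13, 0, 255, 0, 0, 0, 0, 0.13, 0, 255, -0.32, 0, 3.3, 0, 0, 0, 255, -0.32, 0, 3.3, 0, 0, 0, 255, -0.32, 0, 3.3, 0, 0, 0, 255, -0.32, 0, 3.3, 0, 0, 0, 255, -0.32, 0, 3.3, 0, 0, 0, 255, 0, 0, 0, 0, 0, 0, 255, 0.96, 0, 0.25, 0, 0, 0, 255, 0.96, 0, 0.25, 0, 0, 0, 255, 0, 0, 0, 0, 0, 0, 255])

```text
time: 4.0
tool_pos: [0.5194, 0.0843, 0.0702]
tool_rot: [0.009, 0.989, -0.073, 0.132]
ft_force: [-0.6, 0.2, 0.4]
width: 0.001
gripper_force: 0.0
```

```bash
cat > e.py <<'E'
from h import *
import sys
s=robot.observe(); o=np.array([.600,.0715]); y=-.147
d=np.array(s["tool_pos"][:2])-o; q=s["tool_rot"]; z=R.from_quat([q[1],q[2],q[3],q[0]]).as_matrix()
print("box xy",(d@[np.cos(y),np.sin(y)]*1000).round(1),(d@[-np.sin(y),np.cos(y)]*1000).round(1),"z",s["tool_pos"][2]*1000,"tilt",np.arccos(-z[2,2]).round(3),"F",np.round(s["ft_force"],1))
n=sys.argv[1]
a=robot.camera("side")["image"][160:290,250:400]; b=robot.camera("scene")["image"][180:310,260:410]
cv2.imwrite(f"pics/{n}.png",np.hstack([cv2.resize(k,(400,347),interpolation=cv2.INTER_CUBIC) for k in(a,b)]))
E
python3 e.py t1
```

```text
box xy -81.6 0.9 z 70.16174014874487 tilt 0.265 F [-0.6  0.2  0.4]
```

View pics/t1.png

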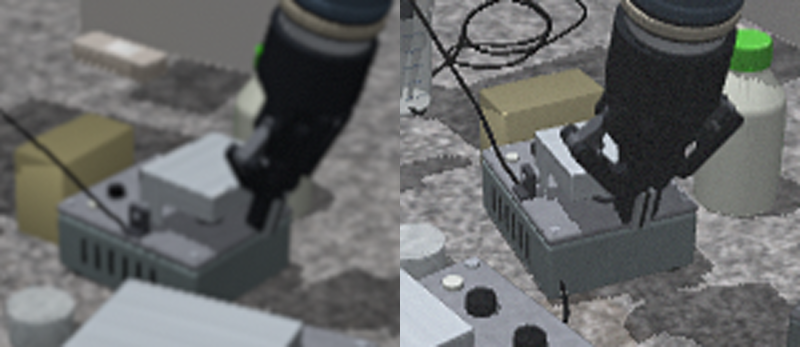

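The finger sits just in front of the tab with no contact (tip at left (262,222), right (630,215)). Next I'll lift.

Request:
play_rows(deltas=[0.32, 0, -0.22, 0, 0, 0, 255, 0.32, 0, -0.22, 0, 0, 0, 255, 0.32, 0, -0.22, 0, 0, 0, 255, 0.32, 0, -0.22, 0, 0, 0, 255, 0, 0, 0, 0, 0, 0, 255])

```text
time: 4.6
tool_pos: [0.5261, 0.0828, 0.08]
tool_rot: [0.01, 0.989, -0.073, 0.129]
ft_force: [-1.2, 0.3, 0.1]
width: -0.0
gripper_force: 0.9
```

Request:
play_rows(deltas=[0.26, 0, 0.07, 0, 0, 0, 255, 0.26, 0, 0.07, 0, 0, 0, 255, 0.2, 0, 0.05, 0, 0, 0, 255, 0, 0, 0, 0, 0, 0, 255])

```text
time: 5.0
tool_pos: [0.5258, 0.0826, 0.0773]
tool_rot: [0.012, 0.99, -0.071, 0.123]
ft_force: [-24.6, 4.4, 14.3]
width: -0.004
gripper_force: 6.5
```

```bash
python3 e.py t2
```

```text
box xy -75.1 0.1 z 77.30995579479614 tilt 0.248 F [-24.6   4.4  14.3]
```

View pics/t2.png

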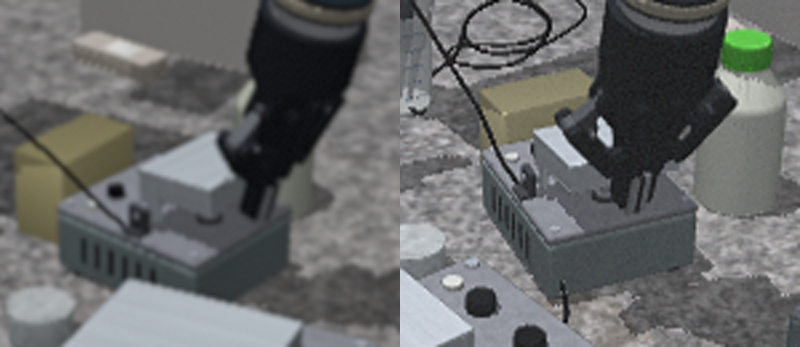

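That jammed: 24 N, with the guard still shut and the knuckles apparently on the tab. I'll back off and measure the hand's profile and whether the box moved.

Request:
play_rows(deltas=[-0.5, 0, 0, 0, 0, 0, 255, -0.7, 0, -0.2, 0, 0, 0, 255, -1.0, 0, -0.3, 0, 0, 0, 255, -1.0, 0, -0.3, 0, 0, 0, 255, 0, 0, 0, 0, 0, 0, 255])

```text
time: 5.6
tool_pos: [0.4996, 0.0867, 0.0792]
tool_rot: [0.01, 0.989, -0.072, 0.129]
ft_force: [-0.8, -0.4, 0.1]
width: -0.003
gripper_force: 0.0
```

```bash
cat > f.py <<'E'
from h import *
s=robot.observe(); q=s["tool_rot"]; Rt=R.from_quat([q[1],q[2],q[3],q[0]]).as_matrix(); t=np.array(s["tool_pos"])
print("q",np.round(s["qpos"],2),t,s["ft_force"])
for n in("side","scene"):
    c=robot.camera(n); w=cloud(c)
    g=(w-t)@Rt*1000; dark=c["image"].max(2)<60
    for a in range(-110,6,6):
        m=(g[...,2]>=a)&(g[...,2]<a+6)&(abs(g[...,0])<60)&(abs(g[...,1])<75)&dark
        if m.sum()>4: print(n,a,m.sum(),"x",np.percentile(g[m][:,0],[3,50,97]).round(),"y",np.percentile(g[m][:,1],[3,97]).round())
    k=w.reshape(-1,3); k=k[np.isfinite(k[:,0])]
    p=k[(k[:,0]>.50)&(k[:,0]<.70)&(k[:,1]>0)&(k[:,1]<.15)]
    for lo,hi in ((.105,.111),(.057,.063)):
        qq=p[(p[:,2]>lo)&(p[:,2]<hi)]; r=cv2.minAreaRect((qq[:,:2]*1000).astype(np.float32)); print(lo,np.round(r[0],1),np.round(r[1],1),round(r[2],1),np.round(cv2.boxPoints(r)).tolist())
E
python3 f.py
```

```text
q [-0.04  0.34 -0.34  2.22  0.59  0.43 -2.58] [0.4995693  0.08668022 0.07920564] [-0.82304755 -0.36604484  0.08973845]
side -110 86 x [-18. -11.   2.] y [-43.  14.]
side -104 62 x [-19. -12.  -5.] y [-39.  17.]
side -98 80 x [-19. -11.   8.] y [-61.  17.]
side -92 97 x [-16.  -9.   8.] y [-62.  52.]
side -86 82 x [-16. -11.   5.] y [-60.  49.]
side -80 77 x [-16. -11.   8.] y [-56.  45.]
side -74 80 x [-16. -10.   6.] y [-51.  41.]
side -68 58 x [-15. -10.   7.] y [-46.  38.]
side -62 36 x [-12. -10.   8.] y [-41.  31.]
side -56 58 x [-12. -10.   9.] y [-34.  25.]
side -50 38 x [-12. -10.  10.] y [-32.   8.]
side -44 9 x [-11. -10.  -6.] y [-12.   7.]
side -38 16 x [-10.  -6.   3.] y [-15.   1.]
side -32 26 x [-11.  -2.   6.] y [-16.   0.]
side -26 24 x [-10.   0.   6.] y [-16.   0.]
side -20 29 x [-11.  -4.   7.] y [-16.  -0.]
side -14 21 x [-8.  0. 19.] y [-15.   4.]
0.105 [595.5 111.1] [158.6 118.8] 43.3 [[497.0, 100.0], [579.0, 13.0], [694.0, 122.0], [612.0, 209.0]]
0.057 [616.9  69.1] [121.  172.8] 81.4 [[523.0, 22.0], [693.0, -4.0], [711.0, 116.0], [541.0, 142.0]]
scene -110 11
[... 269 characters left out ...]
]
scene -74 112 x [-16. -11.   0.] y [-47.  46.]
scene -68 90 x [-15. -10.   8.] y [-44.  41.]
scene -62 88 x [-12. -10.   9.] y [-39.  38.]
scene -56 118 x [-12.  -9.   9.] y [-31.  31.]
scene -50 60 x [-12. -10.  -4.] y [-29.  24.]
scene -44 23 x [-12.  -9.  -4.] y [-16.  16.]
scene -38 13 x [-9. -6. -4.] y [-15.   6.]
scene -32 25 x [-9. -5.  3.] y [-14.  12.]
scene -26 25 x [-10.  -4.   5.] y [-15.  13.]
scene -20 27 x [-9. -5.  8.] y [-15.  13.]
scene -14 23 x [-9. -5.  6.] y [-14.  11.]
0.105 [611.5  91.5] [158.7  63.9] 0.9 [[532.0, 122.0], [533.0, 58.0], [691.0, 61.0], [690.0, 125.0]]
0.057 [615.5  68.7] [119.5 171.5] 81.4 [[522.0, 22.0], [691.0, -3.0], [709.0, 115.0], [540.0, 141.0]]
```

The box hasn't moved, and the finger's front is a smooth face about 10 mm ahead of the TCP. So the jam was friction on the tab, and the finger must move up along with the tab instead. I'll restart lower and steeper, and follow the tab's arc.

Request:
play_rows(deltas=[0, 0, 0, 0, -0.085, 0, 255, 0, 0, 0, 0, -0.085, 0, 255, 0.57, 0, 1.2, 0, 0, 0, 255, 0.57, 0, 1.2, 0, 0, 0, 255, 0, 0, 0, 0, 0, 0, 255])

```text
time: 6.2
tool_pos: [0.5131, 0.0838, 0.0539]
tool_rot: [0.004, 0.996, -0.073, 0.043]
ft_force: [-0.4, -0.7, 0.1]
width: 0.003
gripper_force: 0.0
```

```bash
python3 e.py t3; python3 -c "
from h import *;print(np.round(robot.observe()['qpos'],2))"
```

```text
box xy -87.7 -0.6 z 53.85298651596742 tilt 0.087 F [-0.4 -0.7  0.1]
[ 0.08  0.46 -0.43  2.09  0.42  0.59 -2.36]
```

Request:
play_rows(deltas=[0.32, 0, 0, 0, 0, 0, 255, 0.1, 0, -0.4, 0, 0, 0, 255, 0.17, 0, -0.35, 0, 0, 0, 255, 0.23, 0, -0.35, 0, 0, 0, 255, 0.28, 0, -0.35, 0, 0, 0, 255, 0, 0, 0, 0, 0, 0, 255])

```text
time: 6.9
tool_pos: [0.5246, 0.0832, 0.0726]
tool_rot: [0.003, 0.996, -0.073, 0.046]
ft_force: [-0.5, 0.2, -0.7]
width: -0.002
gripper_force: 0.0
```

```bash
python3 e.py t4
```

```text
box xy -76.3 0.5 z 72.57382775420433 tilt 0.092 F [-0.5  0.2 -0.7]
```

View pics/t4.png

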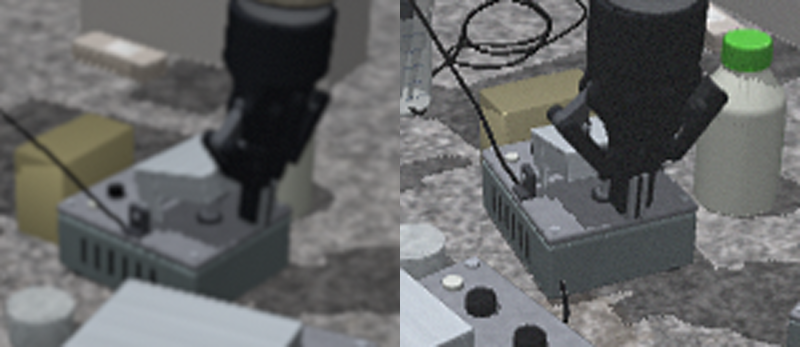

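The guard is rising: the cheek is tilted in the left view at (170,190), and the force is under 1 N. I'll continue.

Request:
play_rows(deltas=[0.28, 0, -0.28, 0, 0, 0, 255, 0.33, 0, -0.37, 0, 0, 0, 255, 0.33, 0, -0.37, 0, 0, 0, 255, 0.33, 0, -0.32, 0, 0, 0, 255, 0.25, 0, -0.25, 0, 0, 0, 255, 0, 0, 0, 0, 0, 0, 255])

```text
time: 7.6
tool_pos: [0.5375, 0.0811, 0.0893]
tool_rot: [0.003, 0.996, -0.073, 0.045]
ft_force: [-2.2, -0.0, 0.8]
width: 0.003
gripper_force: 1.1
```

```bash
python3 e.py t5
```

```text
box xy -63.2 0.4 z 89.33729690954115 tilt 0.09 F [-2.2 -0.   0.8]
```

View pics/t5.png

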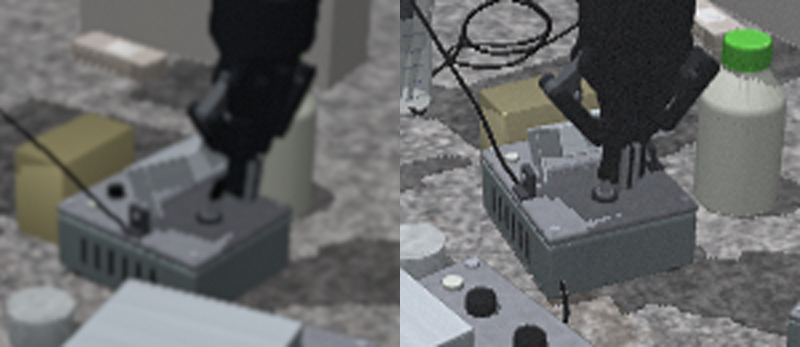

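The guard is well up (the cheek is steep at left (165,180)) and the finger is inside, just at the toggle. Next I'll push towards the hinge in small steps.

Request:
play_rows(deltas=[0.3, 0, -0.1, 0, 0, 0, 255, 0.3, 0, -0.07, 0, 0, 0, 255, 0.3, 0, -0.05, 0, 0, 0, 255, 0, 0, 0, 0, 0, 0, 255])

```text
time: 8.1
tool_pos: [0.5469, 0.0798, 0.0921]
tool_rot: [0.003, 0.996, -0.073, 0.045]
ft_force: [-0.6, 0.0, 0.5]
width: -0.003
gripper_force: 0.6
```

Request:
play_rows(deltas=[0.3, 0, 0.02, 0, 0, 0, 255, 0.3, 0, 0.02, 0, 0, 0, 255, 0, 0, 0, 0, 0, 0, 255])

```text
time: 8.4
tool_pos: [0.5527, 0.079, 0.0921]
tool_rot: [0.003, 0.996, -0.073, 0.045]
ft_force: [-0.7, 0.3, 0.4]
width: -0.002
gripper_force: 0.4
```

Request:
play_rows(deltas=[0.25, 0, 0.03, 0, 0, 0, 255, 0.25, 0, 0.03, 0, 0, 0, 255, 0.25, 0, 0.03, 0, 0, 0, 255, 0, 0, 0, 0, 0, 0, 255])

```text
time: 8.8
tool_pos: [0.5597, 0.0779, 0.0923]
tool_rot: [0.003, 0.996, -0.073, 0.045]
ft_force: [-3.3, -1.2, 5.0]
width: -0.002
gripper_force: 0.4
```

Request:
play_rows(deltas=[0.2, 0, 0.02, 0, 0, 0, 255, 0.1, 0, 0.01, 0, 0, 0, 255, 0, 0, 0, 0, 0, 0, 255])

```text
time: 9.1
tool_pos: [0.5627, 0.0775, 0.0933]
tool_rot: [0.004, 0.996, -0.073, 0.045]
ft_force: [-7.6, -1.1, 13.4]
width: 0.001
gripper_force: 0.7
```

```bash
python3 e.py t6
```

```text
box xy -37.8 0.4 z 93.34615414382291 tilt 0.091 F [-7.6 -1.1 13.4]
```

View pics/t6.png

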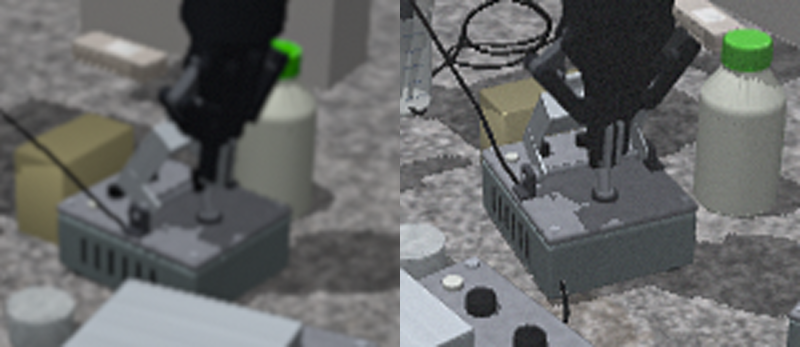

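The last step raised the vertical force to 13 N. The finger is inside with the guard high at left (155,160), but I can't tell from the picture how far the toggle has gone. I'll measure the toggle and guard angles from depth.

```bash
cat > g.py <<'E'
from h import *
y=-.147; B=np.array([[np.cos(y),-np.sin(y),0],[np.sin(y),np.cos(y),0],[0,0,1]]); o=np.array([.600,.0715,0])
s=robot.observe(); print("tcp",((np.array(s["tool_pos"])-o)@B*1000).round(1),"F",np.round(s["ft_force"],1),s["time"])
for n in("scene","side"):
    c=robot.camera(n); b=(cloud(c)-o)@B*1000; im=c["image"]; br=im.max(2)
    m=(abs(b[...,1])<14)&(b[...,2]>63)&(b[...,2]<106)&(b[...,0]>-75)&(b[...,0]<0)
    for lo in range(63,105,4):
        k=m&(b[...,2]>=lo)&(b[...,2]<lo+4)
        if k.sum()>0: print(n,"tog z",lo,k.sum(),[(round(float(p[0])),round(float(p[1])),int(v)) for p,v in list(zip(b[k],br[k]))[::max(1,k.sum()//7)]])
    m=(abs(b[...,1])<46)&(b[...,2]>84)&(b[...,2]<165)&(b[...,0]>-75)&(b[...,0]<50)&(br>95)
    g=b[m]; r=g[:,[0,2]]-[-7,74]; a=np.degrees(np.arctan2(r[:,1],-r[:,0])); d=np.hypot(*r.T)
    print(n,"guard pts",len(g)," max alpha pct",np.percentile(a,[5,50,95,99]).round(),"far r>70:",a[d>70].round()[:10], "r>50 range",np.percentile(a[d>50],[2,98]).round() if (d>50).any() else "")
E
python3 g.py
```

```text
tcp [-37.8   0.4  93.4] F [-7.8 -0.8 12.1] 9.2
scene tog z 63 29 [(-23, 2, 88), (-29, 5, 94), (-34, -6, 122), (-37, 4, 116), (-39, -3, 111), (-35, 3, 94), (-40, -3, 79), (-41, 0, 60)]
scene tog z 67 10 [(-31, 4, 86), (-31, 2, 99), (-33, -4, 88), (-30, 3, 92), (-32, 2, 99), (-32, 0, 109), (-33, -2, 105), (-34, -4, 89), (-34, 3, 97), (-35, 1, 106)]
scene tog z 71 18 [(-6, 1, 87), (-7, 6, 104), (-6, 14, 97), (-30, -5, 86), (-30, -1, 109), (-31, -5, 89), (-32, 2, 103), (-33, -2, 107), (-33, 0, 106)]
scene tog z 75 17 [(-5, 5, 116), (-4, 0, 107), (-6, 9, 121), (-8, 6, 119), (-6, 12, 114), (-29, 3, 86), (-30, 3, 89), (-31, 0, 110), (-33, 2, 100)]
scene tog z 79 8 [(-28, 2, 88), (-30, -1, 109), (-28, 3, 91), (-32, 2, 101), (-31, 0, 111), (-29, -4, 104), (-32, 0, 106), (-33, -1, 102)]
scene tog z 83 6 [(-28, 2, 52), (-26, 8, 54), (-29, 7, 28), (-30, 3, 38), (-31, 2, 103), (-31, -2, 98)]
scene tog z 87 5 [(-27, 9, 37), (-28, 7, 31), (-28, 9, 27), (-27, 7, 28), (-30, 6, 28)]
scene tog z 91 6 [(-22, 8, 87), (-26, 8, 28), (-26, 8, 28), (-27, 6, 28), (-45, -6, 86), (-41, 7, 68)]
scene tog z 95 15
[... 1626 characters left out ...]
 (-26, 6, 19), (-28, 6, 34), (-32, 7, 48), (-26, 9, 19), (-29, 6, 21), (-36, 6, 70), (-37, 4, 67), (-41, 6, 69), (-44, 7, 78)]
side tog z 95 18 [(-19, 7, 87), (-21, 6, 35), (-26, 7, 23), (-28, 9, 24), (-33, 8, 45), (-47, -5, 56), (-38, 9, 53), (-47, -2, 41), (-46, 6, 74)]
side tog z 99 20 [(-23, 7, 37), (-22, 8, 41), (-25, 8, 12), (-48, -3, 63), (-48, -4, 61), (-44, 10, 35), (-47, 8, 69), (-49, 4, 53), (-43, 9, 52), (-46, 6, 71)]
side tog z 103 16 [(-22, 4, 57), (-46, -10, 79), (-48, -4, 61), (-36, 13, 18), (-44, 7, 47), (-48, -1, 49), (-44, 10, 27), (-49, 10, 69)]
side guard pts 353  max alpha pct [ 70.  88. 141. 151.] far r>70: [61. 60. 59. 58. 57. 56. 85. 85. 85. 84.] r>50 range [60. 97.]
```

Depth gives the toggle leaning about +0.25 rad (roughly 0.65 of 0.8) and the guard at about 1.0 rad. The upward force is probably the wall edge catching under the knuckles. I'll raise the tip slightly and finish the push.

Request:
play_rows(deltas=[0, 0, -0.2, 0, 0, 0, 255, 0, 0, -0.15, 0, 0, 0, 255, 0, 0, 0, 0, 0, 0, 255])

```text
time: 9.6
tool_pos: [0.5626, 0.0774, 0.0954]
tool_rot: [0.003, 0.996, -0.073, 0.045]
ft_force: [-0.9, -1.1, 0.6]
width: 0.005
gripper_force: 0.4
```

Request:
play_rows(deltas=[0.15, 0, 0, 0, 0, 0, 255, 0.1, 0, 0, 0, 0, 0, 255, 0, 0, 0, 0, 0, 0, 255])

```text
time: 9.9
tool_pos: [0.5644, 0.0772, 0.0952]
tool_rot: [0.003, 0.996, -0.073, 0.044]
ft_force: [-1.4, 0.4, -0.4]
width: -0.003
gripper_force: 0.6
```

The force is relieved. I'll continue in small steps.

Request:
play_rows(deltas=[0.15, 0, 0, 0, 0, 0, 255, 0.1, 0, 0, 0, 0, 0, 255, 0, 0, 0, 0, 0, 0, 255])

```text
time: 10.2
tool_pos: [0.5672, 0.0768, 0.0957]
tool_rot: [0.003, 0.996, -0.073, 0.045]
ft_force: [-1.3, -0.1, -0.6]
width: -0.004
gripper_force: 0.6
```

```bash
python3 g.py | grep -E "tcp|z (79|83|87|91|95|99)|far"
```

```text
tcp [-33.2   0.4  95.7] F [-1.3 -0.1 -0.6] 10.2
scene tog z 79 10 [(-26, -3, 111), (-25, -5, 87), (-26, 4, 80), (-30, 1, 114), (-27, -2, 111), (-27, -4, 97), (-28, 3, 103), (-29, 1, 114), (-31, 0, 114), (-31, -3, 102)]
scene tog z 83 16 [(-26, -5, 59), (-26, -9, 26), (-24, 7, 26), (-28, 0, 114), (-25, -5, 51), (-24, 7, 37), (-26, 4, 51), (-28, 0, 116)]
scene tog z 87 10 [(-23, 9, 33), (-24, 7, 30), (-27, 4, 53), (-22, 8, 43), (-24, 7, 34), (-24, 5, 29), (-26, 4, 34), (-26, 2, 55), (-27, 6, 30), (-29, 5, 29)]
scene tog z 91 6 [(-23, 9, 31), (-23, 7, 31), (-21, 8, 28), (-24, 7, 32), (-27, 7, 41), (-27, 6, 30)]
scene tog z 95 9 [(-22, 8, 36), (-34, 8, 63), (-38, 7, 80), (-42, 3, 92), (-42, 1, 44), (-43, -1, 56), (-42, -3, 92), (-43, 8, 84), (-43, 5, 93)]
scene tog z 99 12 [(-38, 8, 36), (-43, -3, 89), (-43, -5, 87), (-39, 8, 73), (-43, 8, 77), (-42, 3, 89), (-42, 1, 43), (-45, 1, 39), (-46, -1, 93), (-44, -4, 86), (-44, 8, 80), (-43, 6, 91)]
scene guard pts 261  max alpha pct [ 56.  89. 148. 157.] far r>70: [92. 90. 90. 90. 92. 89. 89. 89. 90. 90.] r>50 range [55. 97.]
side tog z 79 8 [
[... 361 characters left out ...]
 18), (-24, 7, 6), (-25, 5, 15), (-25, 2, 42), (-25, -1, 65), (-25, 8, 11), (-27, 4, 46), (-26, 12, 38)]
side tog z 91 11 [(-14, 3, 75), (-19, 7, 30), (-23, 9, 10), (-22, 4, 24), (-23, 3, 39), (-25, 2, 56), (-22, 10, 42), (-21, 7, 15), (-24, 7, 11), (-27, 7, 23), (-27, 4, 50)]
side tog z 95 17 [(-16, 7, 78), (-20, 9, 27), (-24, 7, 41), (-20, 8, 29), (-23, 6, 37), (-29, 7, 54), (-35, 8, 65), (-37, 7, 64), (-41, 7, 70)]
side tog z 99 17 [(-18, 9, 90), (-22, 11, 32), (-44, -2, 51), (-39, 10, 47), (-41, 6, 69), (-44, 4, 56), (-44, -3, 43), (-41, 6, 69), (-44, 3, 55)]
side guard pts 349  max alpha pct [ 74.  91. 143. 155.] far r>70: [64. 63. 62. 61. 90. 60. 92. 59. 87. 88.] r>50 range [ 62. 101.]
```

Request:
play_rows(deltas=[0.1, 0, 0, 0, 0, 0, 255, 0.1, 0, 0, 0, 0, 0, 255, 0, 0, 0, 0, 0, 0, 255])

```text
time: 10.6
tool_pos: [0.5693, 0.0764, 0.0962]
tool_rot: [0.003, 0.996, -0.073, 0.045]
ft_force: [-1.9, -0.1, 1.4]
width: -0.004
gripper_force: 0.6
```

Request:
play_rows(deltas=[0.1, 0, 0, 0, 0, 0, 255, 0, 0, 0, 0, 0, 0, 255])

```text
time: 10.8
tool_pos: [0.5696, 0.0764, 0.0962]
tool_rot: [0.003, 0.996, -0.073, 0.045]
ft_force: [-4.8, -0.8, 5.0]
width: 0.0
gripper_force: 1.5
```

Request:
play_rows(deltas=[0.1, 0, 0, 0, 0, 0, 255, 0, 0, 0, 0, 0, 0, 255])

```text
time: 11.0
tool_pos: [0.5697, 0.0764, 0.0962]
tool_rot: [0.004, 0.996, -0.073, 0.044]
ft_force: [-6.5, 0.5, 6.3]
width: 0.004
gripper_force: 2.3
```

```bash
python3 g.py | grep -E "tcp|z (71|79|83|87|91|95|99)"
```

```text
tcp [-30.7   0.4  96.2] F [-6.5  0.5  6.3] 11.0
scene tog z 71 12 [(-6, 7, 98), (-5, 4, 101), (-5, 2, 98), (-5, 13, 96), (-22, 2, 86), (-29, 3, 95), (-30, 1, 114), (-31, -3, 109), (-31, 3, 94), (-31, 1, 109), (-31, 0, 116), (-33, -2, 110)]
scene tog z 79 14 [(-23, -9, 53), (-24, 3, 51), (-24, 3, 80), (-28, 0, 117), (-28, -4, 94), (-28, 2, 102), (-30, -1, 116)]
scene tog z 83 18 [(-22, -11, 54), (-24, 1, 41), (-25, -5, 32), (-25, -10, 40), (-23, 5, 30), (-27, 2, 38), (-26, -3, 109), (-24, 5, 38), (-27, 0, 119)]
scene tog z 87 10 [(-21, 6, 28), (-22, 8, 31), (-24, 7, 25), (-25, -6, 42), (-25, -8, 29), (-24, 7, 28), (-24, 5, 35), (-25, 4, 39), (-27, 0, 119), (-25, 10, 28)]
scene tog z 91 7 [(-17, 8, 83), (-20, 8, 31), (-22, 6, 34), (-22, 8, 32), (-23, 5, 37), (-26, 6, 33), (-27, 4, 52)]
scene tog z 95 5 [(-19, 9, 26), (-20, 8, 33), (-33, 7, 77), (-38, 8, 80), (-39, 6, 78)]
scene tog z 99 17 [(-41, -6, 95), (-34, 8, 48), (-39, 4, 92), (-40, 0, 28), (-42, -3, 90), (-41, 7, 86), (-42, 3, 62), (-42, -1, 87), (-42, 5, 79)]
side tog z 71 13 [(-7, -5, 79), (-5, 2, 93), (-6, 0, 88), (-7, 7, 88)
[... 348 characters left out ...]
 87 13 [(-17, 8, 53), (-23, 3, 33), (-23, -1, 61), (-23, -4, 74), (-26, -3, 64), (-28, -5, 58), (-19, 7, 34), (-22, 7, 12), (-25, 7, 9), (-23, 2, 26), (-20, 9, 45), (-22, 8, 18), (-26, 7, 27)]
side tog z 91 12 [(-14, 4, 43), (-20, 5, 32), (-22, 4, 47), (-17, 8, 45), (-21, 9, 17), (-21, 6, 17), (-22, 4, 30), (-22, 2, 45), (-25, 2, 62), (-21, 10, 24), (-23, 9, 10), (-25, 8, 16)]
side tog z 95 15 [(-15, 9, 88), (-16, 10, 86), (-18, 6, 24), (-24, 7, 52), (-20, 8, 18), (-30, 5, 59), (-32, 8, 72), (-38, 3, 64)]
side tog z 99 12 [(-19, 10, 42), (-41, 3, 57), (-40, -1, 51), (-43, -1, 61), (-31, 10, 57), (-34, 7, 61), (-35, 5, 68), (-38, 5, 71), (-41, 6, 68), (-40, 2, 59), (-37, 8, 68), (-39, 7, 68)]
```

The push has stalled at the stop and the paddle sits where "on" should be. I'll withdraw halfway, guard still up, and check the toggle unobstructed.

Request:
play_rows(deltas=[-0.4, 0, 0.0, 0, 0, 0, 255, -0.4, 0, 0.04, 0, 0, 0, 255, -0.4, 0, 0.04, 0, 0, 0, 255, -0.4, 0, 0.04, 0, 0, 0, 255, -0.4, 0, 0.04, 0, 0, 0, 255, -0.4, 0, 0.04, 0, 0, 0, 255, -0.4, 0, 0.04, 0, 0, 0, 255, 0, 0, 0, 0, 0, 0, 255])

```text
time: 11.9
tool_pos: [0.5428, 0.0803, 0.091]
tool_rot: [0.003, 0.996, -0.073, 0.045]
ft_force: [-1.7, 0.0, 0.6]
width: 0.002
gripper_force: 0.6
```

```bash
cat >> g.py <<'E'
    m=(abs(b[...,1])<11)&(b[...,2]>70)&(b[...,2]<106)&(b[...,0]>-36)&(b[...,0]<-9)&((br<60)|(b[...,2]<84))
    t=b[m]; print(n,"lean",[(z,len(k),np.median(k[:,0]).round(1)) for z in range(70,106,4) for k in [t[(t[:,2]>=z)&(t[:,2]<z+4)]] if len(k)>2])
    pic=c["image"][170:300,250:400] if n=="side" else c["image"][180:310,260:410]
    L=locals().setdefault("L",[]); L.append(cv2.resize(pic,(400,347),interpolation=cv2.INTER_CUBIC))
cv2.imwrite("pics/last.png",np.hstack(L))
E
python3 g.py | grep -E "tcp|lean|far"
```

```text
tcp [-57.8   0.4  91. ] F [-1.7  0.   0.6] 11.9
scene guard pts 268  max alpha pct [ 49.  63. 120. 135.] far r>70: [68. 62. 66. 66. 66. 66. 66. 65. 56. 65.] r>50 range [27. 71.]
scene lean [(70, 9, np.float64(-31.2)), (74, 10, np.float64(-28.6)), (78, 6, np.float64(-28.0)), (82, 7, np.float64(-25.8)), (86, 9, np.float64(-23.4)), (90, 9, np.float64(-21.8)), (94, 11, np.float64(-20.8)), (98, 12, np.float64(-19.5))]
side guard pts 410  max alpha pct [ 51.  69. 126. 136.] far r>70: [51. 50. 49. 67. 66. 65. 66. 65. 66. 66.] r>50 range [50. 77.]
side lean [(70, 6, np.float64(-29.6)), (74, 11, np.float64(-29.0)), (78, 10, np.float64(-27.8)), (82, 10, np.float64(-25.0)), (86, 14, np.float64(-24.0)), (90, 18, np.float64(-22.7)), (94, 8, np.float64(-21.8)), (98, 3, np.float64(-22.7))]
```

View pics/last.png

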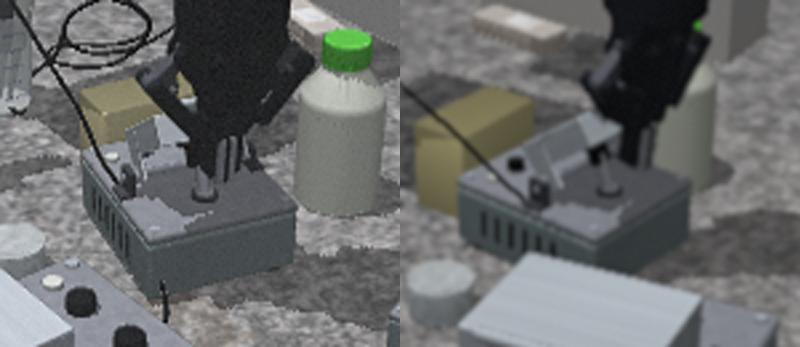

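The toggle is clearly leaning back towards the hinge (right view, (600,165)), and its side face is within about 1 mm of the "on" position. The bystanders are in place. Now I'll draw the finger out.

Request:
play_rows(deltas=[-0.52, 0, 0.25, 0, 0, 0, 255, -0.38, 0, 0.36, 0, 0, 0, 255, -0.38, 0, 0.36, 0, 0, 0, 255, -0.33, 0, 0.36, 0, 0, 0, 255, -0.33, 0, 0.36, 0, 0, 0, 255, -0.6, 0, 0.1, 0, 0, 0, 255, -0.8, 0, 0, 0, 0, 0, 255, -0.8, 0, 0, 0, 0, 0, 255, -0.8, 0, 0, 0, 0, 0, 255, -0.8, 0, 0, 0, 0, 0, 255, 0, 0, 0, 0, 0, 0, 255, 0, 0, 0, 0, 0, 0, 255])

```text
time: 13.2
tool_pos: [0.4888, 0.0884, 0.0684]
tool_rot: [0.003, 0.996, -0.073, 0.045]
ft_force: [-0.2, 0.3, 0.2]
width: -0.003
gripper_force: 0.0
```

Request:
play_rows(deltas=[-0.5, 0, -2, 0, 0, 0, 255, -0.5, 0, -3, 0, 0, 0, 255, -0.5, 0, -3, 0, 0, 0, 255, -0.5, 0, -3, 0, 0, 0, 255, 0, 0, 0, 0, 0, 0, 255, 0, 0, 0, 0, 0, 0, 255, 0, 0, 0, 0, 0, 0, 255])

```text
time: 13.9
tool_pos: [0.4589, 0.0922, 0.175]
tool_rot: [0.004, 0.996, -0.073, 0.044]
ft_force: [-0.1, 0.3, 0.6]
width: -0.003
gripper_force: 0.0
```

```bash
python3 g.py | grep -E "tcp|lean"; python3 a.py >/dev/null; python3 c.py
```

```text
tcp [-1.427e+02 -1.000e-01  1.750e+02] F [-0.1  0.3  0.6] 13.9
scene lean []
side lean []
scene 0.104 719 [566.5  76. ] [86.5 71.1] 82.5 [[526.0, 38.0], [596.0, 28.0], [607.0, 114.0], [537.0, 124.0]] 0.1082
scene 0.11 98 [525.5  82. ] [59.4  8.7] 78.1 [[515.0, 54.0], [524.0, 52.0], [536.0, 110.0], [527.0, 112.0]] 0.1133
scene 0.057 969 [592.3  72.4] [119.2 124.6] 81.7 [[522.0, 22.0], [645.0, 4.0], [663.0, 122.0], [539.0, 140.0]] 0.0603
scene 0.02 1214 [567.6 105.3] [167.4  84.8] 36.6 [[475.0, 89.0], [526.0, 21.0], [660.0, 121.0], [609.0, 189.0]] 0.0388
side 0.104 529 [565.4  75.3] [89.9 70.8] 82.2 [[524.0, 36.0], [594.0, 26.0], [607.0, 115.0], [536.0, 125.0]] 0.1085
side 0.11 71 [527.8  81.4] [61.9 11.2] 82.0 [[518.0, 51.0], [529.0, 50.0], [538.0, 111.0], [527.0, 113.0]] 0.1141
side 0.057 962 [597.3  73.5] [122.3 133.5] 83.3 [[524.0, 21.0], [656.0, 5.0], [671.0, 126.0], [538.0, 142.0]] 0.0608
side 0.02 1161 [567.8 104.9] [167.3  87.6] 36.8 [[475.0, 90.0], [527.0, 20.0], [661.0, 120.0], [609.0, 190.0]] 0.0406
[[0.597 0.116]
 [0.589 0.03 ]
 [0.526 0.039]
 [0.538 0.119]]
[[0.673 0.118]
 [0.537 0.141]
 [0.521 0.025]]
bottle [ 0.564 -0.051  0.083]
carton [0.711 0.036 0.076]
beaker [0.635 0.202 0.028]
```

The guard is shut again, and the box and carton are where they were. The robot is touching nothing, so I'm handing in.

```bash
python3 -c "
from workcell import robot
print(robot.hand_in())"
```

```text
the job is handed in; nothing more can be done
None
```

I lifted the guard by its tab, flipped the toggle to the hinge-side stop, and drew the finger out so the guard dropped shut. The job was handed in at about 14 s, with the box unmoved and no sign that the bottle, beaker or carton was disturbed. An early push jammed at about 25 N wrist force before I backed off. I judged the toggle fully on from depth readings, to within about 1 mm.

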